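Strip the stuck blower nozzle off its adaptor

ROBOT

A 7-joint arm with a two-finger parallel gripper is mounted at the origin on the work surface. World frame = base frame: x ahead of the robot, y to its left, z up, the work surface at z = 0. Lengths are in mm, angles in rad, forces in N, time in s.
With the tool pointing down it reaches from about 425 to 950 mm from the base axis. Payload 16.7 kg.
Tool frame: the origin (TCP) lies at the very end of the fingers, on their centre line; the grasp point (between the pads) lies 19 mm behind it; z points along the fingers, y is the line along which they close (so a half turn about z gives the same grasp; the last joint's range is limited). The gripper opens to 94 mm and grips with 3 to 60 N. Pads are 16 mm wide; open, the fingers measure 119 mm over their backs; the gripper's body (75 mm by 177 mm) begins 78 mm behind the grasp point.
Start: joints at [-1.415, 0.426, 0.074, 1.606, -0.034, 1.111, -0.067], TCP at [202.573, 643.847, 205.467] pointing down, gripper open.
Joint ranges: [-2.85, 2.85], [-0.5, 2.14], [-1.23, 1.37], [0.21, 2.46], [-1.02, 4.16], [0.16, 2.05], [-2.73, 2.73]. Speed limits (rad/s): [1.89, 1.89, 2.39, 2.39, 3.01, 3.01, 3.01].

INTERFACE

Orientations are given as a unit quaternion [w, x, y, z].
In Python, from rig import * gives the robot as it stands.
- The arm moves only by the tool move_arm, never from a script. Its argument "steps" is a list that holds one entry, the list of rows, each a list of 5 numbers: the shift along the world's x, y, z in cm, then the turn about the world's z in degrees, then the opening, from -1 (shut) to 1 (fully open). A call has 1 to 10 rows; each row is the pose to reach, as a shift and turn from the pose commanded when the call began; what a row does not reach only later rows make up. A row lasts 1/8 s, in which the tool goes at most 62.5 mm and 10.7 degrees, less where a joint would pass 70% of its speed; a pose out of reach is approached as far as the arm can. A call with a gripper value outside its range is refused whole. The fingers move at their own pace and stop on an object; "force" is the grip in N (left out, the last holds). Time passes only in rows, so rows that repeat a pose let the fingers close. It gives the time, the measured TCP pose, the force, the opening and the grip force at its end, in the units of the state.
- sense(): the state, without advancing time (a new reading comes with each control period).
- get_image(name): name is "side" or "top" or "wrist"; returns the picture (420x560x3 uint8, blue, green, red); there is no depth.
- get_calibration(name): a dict with "fx", "fy", "cx", "cy" (pixels), "world_from_camera" (4x4, takes a point from camera to world coordinates); the wrist camera has in their place "mount" (4x4, takes a point from camera to tool coordinates, whose origin is the TCP and whose axes are the flange's). Camera axes: x right, y up, looking along -z (the intrinsics and any distortion apply to the point x, -y, -z); pixel columns grow to the right and rows downward; lengths in mm; the calibration is good to about 2 mm. A picture is of the moment at which its call begins: read the wrist's pose just before it. get_calibration takes no time and is no camera call.
- sign_off(): hands the job in; it is judged then, once.
The state is a dict: "t": time; "joint_pos": joint angles; "joint_vel": joint speeds; "effort": joint torques, N m; "position": TCP position; "tcp_rot": TCP orientation; "contact_force": force on the tool from outside, world axes, zero at the start; "ft_torque": the same for the moment, N m; "grip_width": opening from 0.0 (shut) to 1.0 (fully open); "finger_force": force on a finger pad.
Only numpy, scipy, OpenCV 4.12 (cv2) and the standard library are available. Lean on these libraries where they do the work, as an engineer would, in place of code of your own. Each camera call takes 0.05 s, during which the arm holds its last target. There are 200 camera calls.

TASK

At the repair desk a black blower nozzle is stuck over the spigot of a flanged adaptor and would drag it along if simply lifted. Keeping the adaptor down on the desk all the time, slide the pair through the open mouth of the aluminium dock until the adaptor's flange is fully home under the lips, then pull the nozzle straight up off it, leaving the adaptor in the dock. Stand the nozzle upright, mouth down, on the pink mat; set it down rather than dropping it.

Things in the scene. Friction and masses are not known exactly. Their poses are not given: they have to be found in the camera images.
- nozzle: The outer part: black plastic blower nozzle standing mouth down over the adaptor, 85 mm tall, 90 g. Straight round body 50 mm across up to 53 mm, then a shoulder and a tip 30 to 26 mm across from 62 to 85 mm. Grip body or tip. Origin: centre of its lower rim, z up. Spring tabs hold it on the adaptor; pulling it off takes 5 to 11 N over 40 mm. Another nozzle with no flange below is not meant.
- adaptor: The inner part: grey plastic adaptor, 160 g: round flange 86 mm across, 6 mm thick, flat on the desk and showing all round below the nozzle, whose rim rests on it; 41 mm spigot up to 46 mm, hidden in the nozzle. Origin: centre of the underside, z up. The pair slides on the desk when the held nozzle is moved. Another bare adaptor nearby is not meant.
- dock: Low aluminium U fixed to the desk, 124 mm wide, 97 long, 19 high. Origin: on the desk where the flange's centre belongs. Mouth towards its own +y (roughly robot's left). Pocket 100 mm wide, open floor, back wall at y -50 mm. Lips, underside 13 mm up, leave a slot 64 mm wide (x -32 to 32) from y 35 (mouth) to y -32: the nozzle runs in the slot, the flange under the lips with 7 mm vertical play.
- mat: Pink antistatic mat fixed to the desk, 180 x 180 mm, 4 mm thick, firm. Origin: centre of its underside, sides along its x and y. It is empty.

How it is judged (in metres and radians):
On the way, in this order (a step that is already met when the one before it is completed fails the run):
1. the adaptor is home in the dock with the nozzle still on it (x of adaptor in the frame of dock between -0.018 and 0.018 m and y of adaptor in the frame of dock between -0.022 and 0.025 m and height (world z) of adaptor below 0.02 m and horizontal distance between nozzle and adaptor below 0.012 m and height (world z) of nozzle below 0.03 m), for 0.1 s.
2. the nozzle is pulled up clear of the adaptor, which stays in the dock (x of adaptor in the frame of dock between -0.018 and 0.018 m and y of adaptor in the frame of dock between -0.022 and 0.025 m and height (world z) of adaptor below 0.02 m and z of nozzle in the frame of adaptor above 0.046 m), for 0.1 s.
At the end, for the whole second after the job is handed in: The adaptor lies flat in the dock, its centre within 18 mm sideways and -22 to +25 mm lengthwise of the seat; the nozzle stands upright within 10 degrees on the mat, mouth down, its axis within 80 mm of the mat's centre along each side; both at rest (x of adaptor in the frame of dock between -0.018 and 0.018 m and y of adaptor in the frame of dock between -0.022 and 0.025 m and height (world z) of adaptor below 0.02 m and angle between each of adaptor, nozzle's own z axis and vertical below 0.17 rad and x of nozzle in the frame of mat between -0.08 and 0.08 m and y of nozzle in the frame of mat between -0.08 and 0.08 m and height (world z) of nozzle below 0.012 m and z of nozzle in the frame of mat above 0 m and linear speed of each of nozzle, adaptor below 0.02 m/s); the robot touches nothing.
It fails at once if the adaptor is lifted more than 25 mm off the desk (height (world z) of adaptor above 0.025 m).
It fails at once if the nozzle is let go more than 40 mm above the desk (height (world z) of nozzle above 0.04 m and contact force between the fingers and nozzle below 0.01 N).
It also fails if it takes over 51 s, if anything falls off the work surface, if the arm or the gripper's body presses on something with over 40 N, if the wrist force passes 120 N, or if a joint passes its speed limit or range.

## Working session

There is one attempt and no reset: what is moved stays moved. The work goes in short steps, Python scripts to look and compute and a tool call to move; the robot and the scene stay as the last step left them, time stands still between calls to the robot, and variables do not carry over. Pictures are saved under pics/ and viewed, at most 10 in all, crops included, and the job is handed in when it is done.

Besides the shell and the picture viewer there is one more tool, called after "Request:" as name(argument=value, ...), one argument or row to a line, values as JSON. move_arm: Moves the arm, as the interface text tells. Its arguments: {"type":"object","properties":{"steps":{"type":"array"},"force":{"type":"number"}},"required":["steps"]}

```bash
mkdir -p pics; cat > h.py <<'E'
from rig import *
import numpy as np, cv2
def ray(name,u,v,z):
    c=get_calibration(name)
    if name=="wrist":
        from scipy.spatial.transform import Rotation as R
        s=sense();q=s["tcp_rot"];T=np.eye(4);T[:3,:3]=R.from_quat([q[1],q[2],q[3],q[0]]).as_matrix();T[:3,3]=s["position"]
        M=T@np.array(c["mount"])
    else: M=np.array(c["world_from_camera"])
    d=M[:3,:3]@np.array([(u-c["cx"])/c["fx"],-(v-c["cy"])/c["fy"],-1.]);o=M[:3,3]
    return o+d*(z-o[2])/d[2]
E
python3 - <<'E'
from h import *
s=sense();print(s["t"],s["position"],s["tcp_rot"],s["contact_force"])
a=get_image("top");b=get_image("side");cv2.imwrite("pics/top.png",a);cv2.imwrite("pics/side.png",b)
for n in("top","side","wrist"):print(n,{k:np.round(v,3).tolist() for k,v in get_calibration(n).items()})
E
```

```text
0.0 [202.45908747 643.45301553 204.75579837] [-6.38107954e-05  1.51866110e-01  9.88400851e-01 -6.61400384e-04] [-0.32918038  0.34790269 -0.25116765]
top {'fx': 459.6, 'fy': 459.6, 'cx': 275.309, 'cy': 201.438, 'world_from_camera': [[0.025, 0.992, -0.124, 434.489], [-1.0, 0.026, 0.002, -3.512], [0.005, 0.124, 0.992, 927.516], [0.0, 0.0, 0.0, 1.0]]}
side {'fx': 528.69, 'fy': 528.69, 'cx': 270.565, 'cy': 197.346, 'world_from_camera': [[0.834, 0.409, -0.37, 154.095], [-0.552, 0.634, -0.542, -570.174], [0.013, 0.656, 0.754, 854.966], [0.0, 0.0, 0.0, 1.0]]}
wrist {'fx': 316.279, 'fy': 316.279, 'cx': 280.786, 'cy': 207.306, 'mount': [[0.001, 0.972, 0.235, 68.97], [1.0, -0.001, -0.0, 0.259], [-0.0, 0.235, -0.972, -178.631], [0.0, 0.0, 0.0, 1.0]]}
```

View pics/top.png

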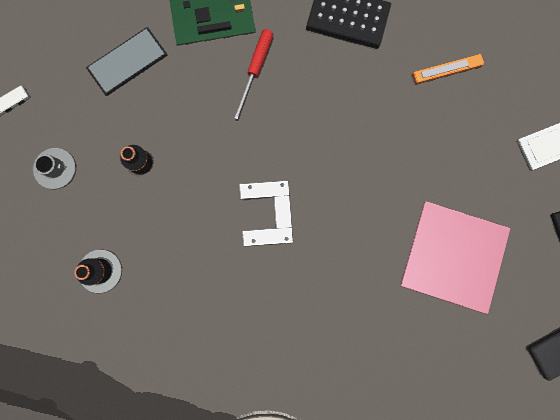

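View pics/side.png

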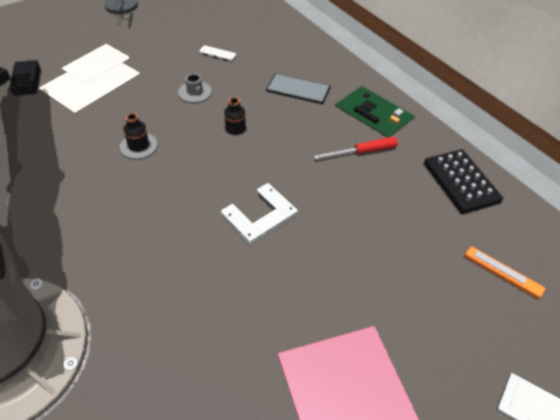

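Top view: the pair is the nozzle on the flange at about (100,271), with its tip at (83,272). The dock is at about (268,213) with its mouth to the left, and the mat is centred near (456,257). The decoys are the bare adaptor at (54,168) and the loose nozzle at (135,158). The side view agrees. Next I measure them by masks.

```bash
python3 - <<'E'
from h import *
a=cv2.imread("pics/top.png");b=cv2.imread("pics/side.png")
def big(m):
    c,_=cv2.findContours(m,cv2.RETR_EXTERNAL,cv2.CHAIN_APPROX_NONE);return max(c,key=cv2.contourArea)
def win(m,x0,y0,x1,y1):
    k=np.zeros_like(m);k[y0:y1,x0:x1]=m[y0:y1,x0:x1];return k
hsv=cv2.cvtColor(a,cv2.COLOR_BGR2HSV)
def plane(n,c,z):return np.array([ray(n,u,v,z)[:2] for u,v in c.reshape(-1,2)],np.float32)
m=cv2.inRange(hsv,(160,80,120),(180,255,255));r=cv2.minAreaRect(plane("top",big(m),4));print("mat",r)
d=win(cv2.inRange(a,(170,)*3,(255,)*3),220,160,310,260)
p=plane("top",big(d),19);r=cv2.minAreaRect(p);print("dock",r,cv2.boxPoints(r).tolist())
def ring(n,im,w):
    m=win(cv2.inRange(im,(95,)*3,(175,)*3),*w);c=big(m);h=cv2.convexHull(c);P=plane(n,h,6)
    print("flange",n,cv2.fitEllipse(P),cv2.minEnclosingCircle(P))
ring("top",a,(65,240,130,300));ring("side",b,(110,105,165,165))
o=win(cv2.inRange(hsv,(3,90,70),(20,255,255)),65,255,95,290);ys,xs=np.nonzero(o);print("tip ring px",xs.min(),xs.max(),ys.min(),ys.max());print(ray("top",(xs.min()+xs.max())/2,(ys.min()+ys.max())/2,85))
E
```

```text
mat ((438.16253662109375, -402.7247619628906), (107.9916763305664, 179.55255126953125), 73.83016967773438)
dock ((524.8340454101562, 12.936294555664062), (123.36082458496094, 96.51202392578125), 5.612384796142578) [[458.7299499511719, 54.92876052856445], [468.1686706542969, -41.1206169128418], [590.9381103515625, -29.056171417236328], [581.4993896484375, 66.99320983886719]]Traceback (most recent call last):
  File "<stdin>", line 15, in <module>
  File "<stdin>", line 14, in ring
cv2.error: OpenCV(4.12.0) /io/opencv/modules/imgproc/src/shapedescr.cpp:361: error: (-201:Incorrect size of input array) There should be at least 5 points to fit the ellipse in function 'fitEllipseNoDirect'
```

```bash
python3 - <<'E'
from h import *
a=cv2.imread("pics/top.png");b=cv2.imread("pics/side.png")
print(a[257,456],a[285,108],a[262,116],a[150,150+0],b[150,145],b[170,145])
def win(m,x0,y0,x1,y1):
    k=np.zeros_like(m);k[y0:y1,x0:x1]=m[y0:y1,x0:x1];return k
def plane(n,c,z):return np.array([ray(n,u,v,z)[:2] for u,v in c.reshape(-1,2)],np.float32)
m=win(((a[...,2].astype(int)-a[...,1])>50).astype(np.uint8)*255,395,195,520,320)
pts=cv2.findNonZero(m);print("mat",cv2.minAreaRect(plane("top",cv2.convexHull(pts),4)))
def ring(n,im,w):
    g=im.max(2);m=win(cv2.inRange(g,85,255),*w);k,l,st,_=cv2.connectedComponentsWithStats(m)
    i=1+np.argmax(st[1:,4]);P=plane(n,cv2.convexHull(cv2.findNonZero((l==i).astype(np.uint8))),6)
    print("flange",n,st[i],cv2.minEnclosingCircle(P),cv2.fitEllipse(P))
ring("top",a,(65,240,130,300));ring("side",b,(110,130,165,165))
hsv=cv2.cvtColor(a,cv2.COLOR_BGR2HSV)
o=win(cv2.inRange(hsv,(3,90,70),(20,255,255)),65,255,95,290);ys,xs=np.nonzero(o);print("tip px",xs.min(),xs.max(),ys.min(),ys.max(),ray("top",(xs.min()+xs.max())/2,(ys.min()+ys.max())/2,85))
E
```

```text
[181 164 232] [176 177 174] [180 180 177] [103 108 114] [111 109 110] [105 114 121]
mat ((448.3563232421875, -368.87164306640625), (179.09054565429688, 179.04238891601562), 73.41556549072266)Traceback (most recent call last):
  File "<stdin>", line 13, in <module>
  File "<stdin>", line 12, in ring
cv2.error: OpenCV(4.12.0) /io/opencv/modules/imgproc/src/shapedescr.cpp:361: error: (-201:Incorrect size of input array) There should be at least 5 points to fit the ellipse in function 'fitEllipseNoDirect'
```

Cast by hand, the tip ring (83,272) at z=85 gives (402,339.5) and the flange centre at z=6 gives (402,339), so they agree. The dock measures 123x96.5 mm with its origin at about (523.5,26.4) and its +y axis at 95.6°. The mat measures 179x179 mm, centred at (448,-369). Moving above the pair and turning the closing line along the slot.

Request:
move_arm(
  steps=[
    [[3.3,-5,0,4,1],[6.6,-10,0,8,1],[10,-15,0,12,1],[13.3,-20,0,16,1],[16.6,-25,0,20,1],[20,-30.4,0,23.1,1],[20,-30.4,0,23.1,1],[20,-30.4,0,23.1,1]],
  ],
  force=30,
)

```text
t: 1.1
position: [402.4, 340.0, 205.4]
tcp_rot: [-0.0, -0.049, 0.999, 0.0]
contact_force: [0.6, -0.2, -0.9]
grip_width: 1.004
finger_force: 0.0
```

```bash
python3 - <<'E'
from h import *
s=sense();print(s["t"],s["position"],s["tcp_rot"])
a=get_image("wrist");cv2.imwrite("pics/w1.png",a)
hsv=cv2.cvtColor(a,cv2.COLOR_BGR2HSV)
o=cv2.inRange(hsv,(3,110,70),(20,255,255));k,l,st,c=cv2.connectedComponentsWithStats(o)
for i in range(1,k):
    if st[i,4]>30:
        x,y,w,h=st[i,:4];print(st[i],ray("wrist",x+w/2,y+h/2,91))
E
```

```text
1.1 [402.40025834 340.03185914 205.42174251] [-1.25340647e-04 -4.87939766e-02  9.98808856e-01  4.66424406e-05]
[267 192  27  26 160] [401.60631712 341.18508845  91.        ]
[ 58 297  12  52 213] [550.15982393 128.6473036   91.        ]
[490 297  14  53 239] [505.66577142 579.12677115  91.        ]
[194 378  17   4  50] [606.37848909 275.6267648   91.        ]
```

View pics/w1.png

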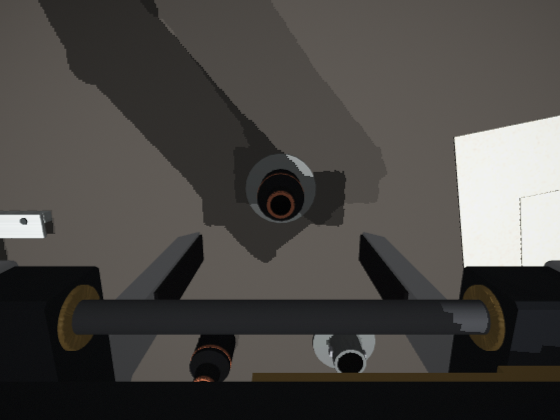

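The wrist view shows the nozzle tip ring at (280,205) between the open fingers, with the flange around it. That casts to (401.6,341.2), within 1.5 mm of the TCP. Descending to z=28 and gripping.

Request:
move_arm(
  steps=[
    [[0,0.1,-5,0,1],[0,0.1,-10,0,1],[0,0.1,-15,0,1],[0,0.1,-17.7,0,1],[0,0.1,-17.7,0,1],[0,0.1,-17.7,0,-1],[0,0.1,-17.7,0,-1],[0,0.1,-17.7,0,-1],[0,0.1,-17.7,0,-1],[0,0.1,-17.7,0,-1]],
  ],
  force=30,
)

```text
t: 2.4
position: [402.7, 340.8, 28.7]
tcp_rot: [0.0, -0.049, 0.999, 0.0]
contact_force: [0.2, -1.0, 4.6]
grip_width: 0.519
finger_force: 30.0
```

Request:
move_arm(
  steps=[
    [[1.2,-2,0,0,-1],[2.7,-4.6,0,0,-1],[4.2,-7.2,0,0,-1],[5.7,-9.8,0,0,-1],[7.2,-12.4,0,0,-1],[8.7,-15,0,0,-1],[10,-17.2,0,0,-1],[10.8,-18.5,0,0,-1],[10.8,-18.5,0,0,-1]],
  ],
)

```text
t: 3.52
position: [511.4, 154.8, 28.7]
tcp_rot: [0.0, -0.048, 0.999, -0.0]
contact_force: [2.2, -3.4, 5.7]
grip_width: 0.52
finger_force: 30.0
```

```bash
python3 - <<'E'
from h import *
s=sense();print(s["t"],s["position"],s["contact_force"],s["grip_width"])
a=get_image("side");w=get_image("top");cv2.imwrite("pics/s2.png",np.hstack([a[60:300,60:360],w[100:340,100:400]]))
E
```

```text
3.525 [511.40233231 154.80795294  28.68281375] [ 2.19688046 -3.37238279  5.71970249] 0.5201249231453295
```

View pics/s2.png

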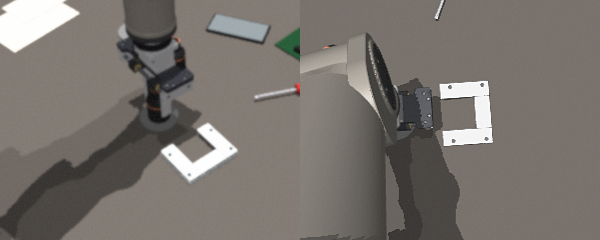

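The crops show the gripper with the pair flat on the desk, in line with the dock mouth; the side crop has the flange at (158,118) and the dock at (200,152). The lateral offset computes to 0.5 mm. Sliding in.

Request:
move_arm(
  steps=[
    [[0.14,-1.5,0,0,-1],[0.28,-3,0,0,-1],[0.42,-4.5,0,0,-1],[0.56,-6,0,0,-1],[0.66,-7,0,0,-1],[0.66,-7,0,0,-1]],
  ],
)

```text
t: 4.38
position: [517.3, 85.3, 28.7]
tcp_rot: [0.0, -0.049, 0.999, -0.0]
contact_force: [0.3, -5.5, 7.9]
grip_width: 0.516
finger_force: 30.0
```

Request:
move_arm(
  steps=[
    [[0.1,-1,0,0,-1],[0.2,-2,0,0,-1],[0.3,-3,0,0,-1],[0.4,-4,0,0,-1],[0.5,-5.2,0,0,-1],[0.53,-5.6,0,0,-1],[0.53,-5.6,0,0,-1]],
  ],
)

```text
t: 5.25
position: [522.6, 30.2, 28.7]
tcp_rot: [0.0, -0.049, 0.999, 0.0]
contact_force: [0.4, -1.0, 6.5]
grip_width: 0.518
finger_force: 30.0
```

```bash
python3 - <<'E'
from h import *
s=sense();p=s["position"];d=p[:2]-np.array([523.5,26.4]);print(s["t"],p,s["contact_force"],d@[.995,.098],d@[-.098,.995])
a=get_image("side");w=get_image("wrist");cv2.imwrite("pics/s3.png",np.hstack([cv2.resize(a[140:260,180:330],None,fx=2,fy=2),w[60:300,130:430]]))
E
```

```text
5.25 [522.62624637  30.2350583   28.69656095] [ 0.35844375 -0.9919537   6.54271831] -0.49354915012353806 3.901510860335099
```

View pics/s3.png

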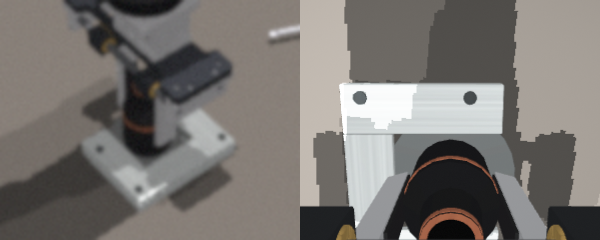

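The nozzle is in the slot with the flange under the lips: in the wrist crop the grey flange runs below the lip at (440,135), and the side crop shows it seated. Pulling straight up.

Request:
move_arm(
  steps=[
    [[0,0,0,0,-1],[0,0,0.7,0,-1],[0,0,1.4,0,-1],[0,0,2.2,0,-1],[0,0,3,0,-1],[0,0,4,0,-1],[0,0,5,0,-1],[0,0,6,0,-1],[0,0,8,0,-1],[0,0,8,0,-1]],
  ],
  force=45,
)

```text
t: 6.6
position: [523.5, 30.0, 110.0]
tcp_rot: [0.001, -0.049, 0.999, 0.0]
contact_force: [-0.5, 1.0, -1.3]
grip_width: 0.518
finger_force: 45.0
```

```bash
python3 - <<'E'
from h import *
s=sense();print(s["t"],s["position"],s["contact_force"],s["grip_width"])
a=get_image("side");w=get_image("wrist");cv2.imwrite("pics/s4.png",np.hstack([cv2.resize(a[120:260,180:330],(300,280)),w[60:340,130:430]]))
E
```

```text
6.6 [523.48934866  29.98468527 109.95516292] [-0.46560113  1.02269456 -1.33701457] 0.5178465346459945
```

View pics/s4.png

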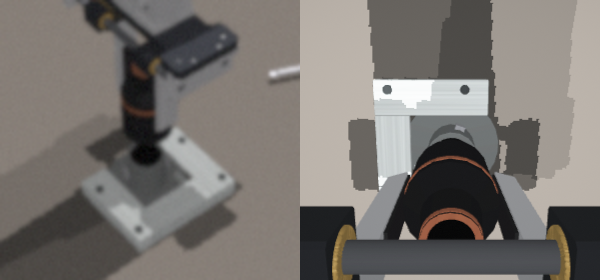

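The nozzle is off and the bare adaptor lies flat in the dock: the spigot shows at (148,153) in the side crop, with the flange under the lips. The tip ring has barely moved in the wrist crop, so there was little slip. Carrying it over the mat.

Request:
move_arm(
  steps=[
    [[0,0,1,0,-1],[-0.5,-3,1,0,-1],[-1.5,-8,1,0,-1],[-2.4,-13,1,0,-1],[-3.4,-18,1,0,-1],[-4.3,-23,1,0,-1],[-5.3,-28,1,0,-1],[-6.2,-33,1,0,-1],[-7,-37,1,0,-1],[-7.5,-39.9,1,0,-1]],
  ],
)

```text
t: 7.95
position: [446.6, -371.1, 118.6]
tcp_rot: [-0.0, -0.048, 0.999, -0.0]
contact_force: [0.3, 0.5, -1.6]
grip_width: 0.519
finger_force: 45.0
```

Request:
move_arm(
  steps=[
    [[0,0,0,0,-1],[0,0,-2,0,-1],[0,0,-4,0,-1],[0,0,-6,0,-1],[0,0,-7.5,0,-1],[0,0,-8.3,0,-1],[0,0,-8.6,0,-1],[0,0,-8.6,0,-1]],
  ],
)

```text
t: 8.95
position: [447.7, -369.3, 32.7]
tcp_rot: [0.0, -0.049, 0.999, -0.0]
contact_force: [-0.1, 0.3, -0.7]
grip_width: 0.517
finger_force: 45.0
```

```bash
python3 - <<'E'
from h import *
s=sense();print(s["t"],s["position"],s["contact_force"],s["grip_width"])
a=get_image("side");w=get_image("top");cv2.imwrite("pics/s5.png",np.hstack([a[180:420,230:530],w[100:340,260:560]]))
E
```

```text
8.95 [ 447.65753178 -369.25149397   32.74521069] [-0.06003755  0.34706813 -0.74809277] 0.5173187485961792
```

View pics/s5.png

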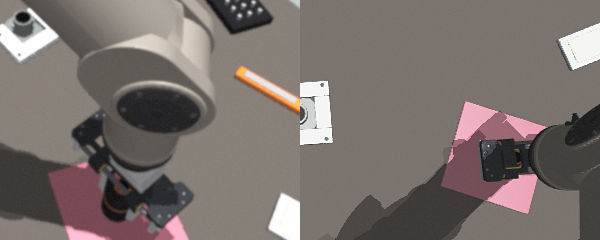

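The nozzle is held just above the middle of the mat with no contact yet, and the adaptor is still in the dock. Lowering in 1 mm steps to feel for contact.

Request:
move_arm(
  steps=[
    [[0,0,-0.1,0,-1],[0,0,-0.2,0,-1],[0,0,-0.3,0,-1],[0,0,-0.4,0,-1],[0,0,-0.5,0,-1],[0,0,-0.5,0,-1]],
  ],
)

```text
t: 9.8
position: [447.4, -369.1, 27.3]
tcp_rot: [-0.0, -0.049, 0.999, 0.0]
contact_force: [0.9, 0.3, -0.9]
grip_width: 0.519
finger_force: 45.0
```

Request:
move_arm(
  steps=[
    [[0,0,-0.1,0,-1],[0,0,-0.15,0,-1],[0,0,-0.15,0,-1]],
  ],
)

```text
t: 10.18
position: [447.6, -369.2, 26.7]
tcp_rot: [0.0, -0.049, 0.999, 0.0]
contact_force: [-3.4, 3.5, 14.2]
grip_width: 0.514
finger_force: 45.0
```

Contact is felt: 14 N upward at the expected height of about 26.7 mm. Easing the press, opening and rising.

Request:
move_arm(
  steps=[
    [[0,0,0.05,0,-1],[0,0,0.05,0,-0.3],[0,0,0.05,0,0.5],[0,0,0.05,0,1],[0,0,0.05,0,1],[0,0,0.05,0,1],[0,0,0.05,0,1]],
  ],
)

```text
t: 11.05
position: [447.4, -369.2, 26.4]
tcp_rot: [-0.0, -0.049, 0.999, -0.0]
contact_force: [-0.4, -0.9, -0.1]
grip_width: 0.988
finger_force: 0.0
```

Request:
move_arm(
  steps=[
    [[0,0,0,0,1],[0,0,3,0,1],[0,0,7,0,1],[0,0,12,0,1],[0,0,17,0,1],[0,0,20,0,1],[0,0,20,0,1]],
  ],
)

```text
t: 11.92
position: [448.4, -369.8, 228.8]
tcp_rot: [0.002, -0.049, 0.999, -0.001]
contact_force: [0.4, 0.3, -0.5]
grip_width: 1.0
finger_force: 0.0
```

```bash
python3 - <<'E'
from h import *
s=sense();print(s["t"],s["position"],s["contact_force"],s["grip_width"],s["finger_force"])
w=get_image("wrist");a=get_image("side");cv2.imwrite("pics/s6.png",np.hstack([a[130:420,200:480],w[60:350,130:430]]))
E
```

```text
11.925 [ 448.36321651 -369.83541715  228.83131829] [ 0.38748619  0.26042444 -0.53263726] 0.9996964882767383 0.0
```

View pics/s6.png

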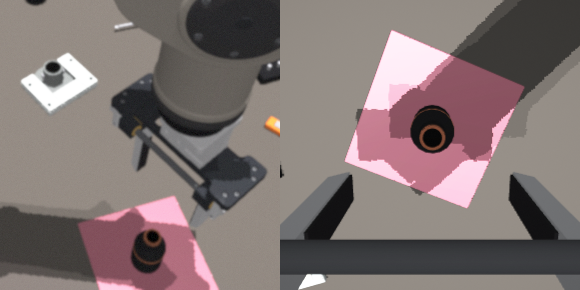

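The nozzle stands upright in the middle of the mat (wrist crop (432,130)), the adaptor is seated in the dock (side crop (55,75)), and the gripper is clear. Handing in.

```bash
python3 -c "
from rig import *
print(sign_off())"
```

```text
the job is handed in; nothing more can be done
None
```

Job handed in at about 12 s of the 51 s limit: the last pictures show the adaptor seated in the dock under the lips and the nozzle upright, mouth down, in the middle of the pink mat, but `sign_off()` returned no verdict.

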